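Shim the bare foot of a rocking magnetic stirrer with a wedge

TASK

The magnetic stirrer with a bottle on it, standing free in the middle of the bench, rocks because its front-left foot (the corner nearest the wedge) has lost its tall rubber boot. Without picking anything up, push the grey wedge thin end first under that bare foot until the foot bears snugly on it, stop before the stirrer is shoved along or jacked up out of level, and take your fingers off the wedge. Then press down firmly with the fingertips (about 10 N, a kilogram's weight) for a second on the housing's corner above that foot, to prove that it no longer rocks, and draw back; leave the bottle upright on it and the other things where they lie.

Things in the scene. Friction and masses are not known exactly. Their poses are not given: they have to be found in the camera images.
- plate_stirrer: magnetic stirrer, white, loose, about 1.7 kg; front (black knob at right) faces its own -x, z up. Origin 9 mm above the bench, level with the pads' underside. In its frame (mm): housing x -77..91, y -70..70, z 4..56; square plate on top x -31..77, y -54..54, to z 63; knob reaches x -90 at y -30, z 10..34. It rests level on three 9 mm rubber boots. A like stirrer fixed at the back is not part of the job.
- bare_foot: the bare foot: black pad 19 mm wide, 4 mm tall, under the stirrer's front-left corner, at (-60, 52, 0) mm in its frame. Origin at the centre of its underside, 9 mm above the bench while the stirrer stands level; axes as the stirrer's. Unshimmed, a press of about 5 N on this corner makes it start to dip, harder takes it to the bench.
- wedge: grey plastic levelling wedge, about 60 g, flat on the bench in front of the bare foot; 100 mm long (x), 36 wide (y). Origin: centre of its underside; +x points to the thin end. It is 2.5 mm thick at the thin end (x = +50 mm), growing evenly to 18 mm at the thick end (x = -50 mm). Slides with under 1 N; once snug the push rises fast, and let go it stays jammed by friction.
- wedge_butt (a point): middle of the wedge's upright thick end face (36 wide, 18 mm tall), 9 mm above the bench, 50 mm behind the wedge's origin: where to push. Pushed straight in, the foot's near rim meets the ramp when its centre is about 33 mm in from the thin end, so this point then lies about 67 mm in front of the foot's centre. A push of 3 to 6 N is snug; from about 7 N on the whole stirrer is shoved along.
- press_corner (a point): point on the flat top of the stirrer's housing close to its front-left corner, just above and inside the bare foot, at (-48, 44, 56) mm in the stirrer's frame, 65 mm above the bench: where to press.
- bottle: brown glass reagent bottle with a blue screw cap, 46 mm wide, 88 mm tall, standing loose on the stirrer's plate behind its middle; origin at the centre of its base, z up.
- clip: white binder clip, 25 x 33 x 18 mm, bystander in front of the stirrer, right of the wedge; origin at its middle, underside.
- canister: small white screw-cap jar, 31 mm wide, 40 mm tall, bystander to the left of the stirrer; origin under its base.
- forceps: steel forceps, 13 x 115 x 9 mm (long along its y), bystander lying left of the wedge; origin at its middle, underside.
- marker: blue marker pen, 11 x 132 x 12 mm (long along its y), bystander lying right of the wedge; origin at its middle, underside.
- carton: card box of slides, 31 x 81 x 28 mm (long along its y), bystander left of the stirrer; origin at its middle, underside.
Mind the look-alikes: they are no part of the job. Several things have the shape of the plate_stirrer; the one meant has the colours described above. Leave any red look-alike of the wedge alone.

How it is judged:
By the outcome, as a careful person would: the job done as asked, in the order asked, and still so for the second after the job is handed in, with the robot touching nothing.
It also fails if it takes over 51 s, if anything falls off the work surface, if the arm or the gripper's body presses on something with over 40 N, if the wrist force passes 120 N, or if a joint passes its speed limit or range.

ROBOT

A 6-joint arm with a two-finger parallel gripper is mounted at the origin on a cart in front of the work surface, level with it; the furniture and walls round the work are solid. World frame = base frame: x ahead of the robot, y to its left, z up, the work surface at z = 0. Lengths are in m, angles in rad, forces in N, time in s.
With the tool pointing down it reaches from about 0.325 to 0.775 m from the base axis. Payload 5.5 kg.
Tool frame: the origin (TCP) lies on the centre line of the jaws, within the pads' length; the fingertips stand 14 mm ahead of it and the grasp point (between the pads) lies 5 mm behind it; x points along the fingers, y is the direction in which the jaws open and shut, and the axes are right-handed (so a half turn about x gives the same grasp; the last joint's range is limited). The gripper opens to 88 mm and grips with 3 to 60 N. Pads are 20 mm wide; open, the fingers measure 115 mm over their backs; the gripper's body (75 mm by 178 mm) begins 61 mm behind the grasp point.
Start: joints at [-1.21, 0.091, 1.231, -0, 1.82, -0.057], TCP at [0.243, -0.548, 0.237] pointing down, gripper open.
Joint ranges: [-2.87, 2.87], [-0.86, 2.18], [0.17, 2.46], [-1.51, 4.65], [0.06, 2.69], [-2.65, 2.65]. Speed limits (rad/s): [2.57, 2.57, 3.01, 3.14, 3.14, 3.14].

INTERFACE

Orientations are given as a unit quaternion [x, y, z, w].
In Python, from workcell import bot, eyes, workorder, spotter gives the robot as it stands.
- The arm moves only by the tool play_rows, never from a script. Its argument "targets" is a list of rows, each a list of 7 numbers: the closure, from 0 (fully open) to 1 (shut), then the shift along the tool's x, y, z in m, then the turn, a rotation vector about the tool's x, y, z in degrees. In form: [[grip, x, y, z, ax, ay, az], ...]. A call has exactly 8 rows; each row shifts and turns the commanded pose from where the row before left it, along the tool's axes as they then stand; what a row does not reach is not made up. A row lasts 1/12 s, in which the tool goes at most 41.7 mm and 7.16 degrees, less where a joint would pass 70% of its speed; a pose out of reach is approached as far as the arm can. A call with a gripper value outside its range is refused whole. The fingers move at their own pace and stop on an object; "force" is the grip in N (left out, the last holds). Time passes only in rows, so rows that do not move let the fingers close, or fill a call up. It gives the time, the measured TCP pose, the force and the opening at its end, in the units of the state.
- bot.read_state(): the state, without advancing time (a new reading comes with each control period).
- eyes.camera(name): name is "scene" or "top" or "wrist"; returns a dict with "color" (384x512x3 uint8, red, green, blue), "z_map" (384x512 float32, m along the optical axis (not along the pixel's ray), 0 where there is no reading), "K" (3x3 intrinsics, pixels), "k1" (the pictures are not rectified: a ray, as slopes to the right and down, at radius r is drawn at 1 + k1 r^2 times it, then the intrinsics apply), "world_to_cam" (4x4, takes a point from world to camera coordinates). Camera axes: x right, y down, z forward; pixel columns grow to the right and rows downward; lengths in m; the calibration is good to about 2 mm. A picture is of the moment at which its call begins.
- workorder.finish_job(): hands the job in, once; it reports no verdict.
Trained networks look in a picture, given as the dict that the camera call returned (one of the last four; its "shot" number tells which), for a name from the list of things; names that differ only in an ending like _2 or _b are one class to them, and where a whole thing is asked for, a point or a joint stands for the part that bears it (a point fixed in the world has none). Each returns a list of dicts, best first, with "score" (0 to 1); they miss things now and then, are a little off and sometimes report something else, mostly with a low value. They report only what shows in the picture. A call takes as long as a camera call. They do not tell look-alikes from the thing itself.
- spotter.find_in(picture, query): "point" ([x, y, z] in m, in the coordinates of the camera as it stood for that picture, good to about 4 mm: the middle of the surface that is visible of it).
- spotter.outline_of(picture, query): "region" (384x512 bool, what is visible of it).
The state is a dict: "clock": time; "q": joint angles; "joint_velocities": joint speeds; "tau": joint torques, N m; "ee_pos": TCP position; "orientation": TCP orientation; "force": force on the tool from outside, world axes, zero at the start; "ft_torque": the same for the moment, N m; "opening": opening from 0.0 (shut) to 1.0 (fully open).
Only numpy, scipy, OpenCV 4.12 (cv2) and the standard library are available. Lean on these libraries where they do the work, as an engineer would, in place of code of your own. Each camera call takes 0.05 s, during which the arm holds its last target.

## Working session

There is one attempt and no reset: what is moved stays moved. The work goes in short steps, Python scripts to look and compute and a tool call to move; the robot and the scene stay as the last step left them, time stands still between calls to the robot, and variables do not carry over. Pictures are saved under pics/ and viewed, and the job is handed in when it is done.

Besides the shell and the picture viewer there is one more tool, called by a JSON object that holds its "api" and its "payload". play_rows: Moves the arm, as the interface text tells. Its arguments: {"type":"object","properties":{"targets":{"type":"array"},"force":{"type":"number"}},"required":["targets"]}

```bash
mkdir -p pics
cat > h.py <<'E'
import numpy as np, cv2
from workcell import bot, eyes, workorder, spotter
def save(p,n): cv2.imwrite('pics/'+n,cv2.cvtColor(p['color'],cv2.COLOR_RGB2BGR))
def c2w(p,pt):
    T=np.linalg.inv(p['world_to_cam']); return (T@np.r_[pt,1])[:3]
def cloud(p):
    K=p['K'];k1=p['k1'];h,w=p['z_map'].shape
    u,v=np.meshgrid(np.arange(w),np.arange(h))
    xd=(u-K[0,2])/K[0,0];yd=(v-K[1,2])/K[1,1]
    x,y=xd.copy(),yd.copy()
    for _ in range(20):
        s=1+k1*(x*x+y*y); x,y=xd/s,yd/s
    z=p['z_map']; P=np.stack([x*z,y*z,z],-1)
    T=np.linalg.inv(p['world_to_cam']); W=P@T[:3,:3].T+T[:3,3]
    W[z==0]=np.nan
    return W
E
python3 - <<'E'
from h import *
s=bot.read_state(); print({k:np.round(v,3) for k,v in s.items()})
for c in ['top','scene']:
    p=eyes.camera(c); save(p,c+'0.png'); np.savez(c+'0.npz',W=cloud(p))
    for q in ['plate_stirrer','bare_foot','wedge','wedge_butt','press_corner','bottle','clip','canister','forceps','marker','carton']:
        r=spotter.find_in(p,q); print(c,q,[(np.round(c2w(p,d['point']),3).tolist(),round(d['score'],2)) for d in r[:4]])
E
```

```text
{'clock': np.float64(0.0), 'q': array([-1.21 ,  0.092,  1.232, -0.   ,  1.82 , -0.057]), 'joint_velocities': array([-0.001,  0.   , -0.001, -0.001,  0.001, -0.   ]), 'tau': array([ 2.0000e-03, -4.4646e+01, -4.0644e+01,  7.0000e-02,  2.9000e-02,
       -0.0000e+00]), 'ee_pos': array([ 0.243, -0.548,  0.236]), 'orientation': array([-0.692, -0.147,  0.692, -0.146]), 'force': array([ 0.155, -0.32 ,  0.227]), 'ft_torque': array([-0.003, -0.026,  0.022]), 'opening': np.float64(1.006)}
top plate_stirrer [([0.641, 0.038, 0.067], 0.94), ([0.633, -0.167, 0.071], 0.72)]
top bare_foot []
top wedge [([0.481, 0.069, 0.016], 0.95), ([0.534, 0.302, 0.01], 0.72)]
top wedge_butt [([0.528, 0.306, 0.013], 0.91), ([0.485, 0.07, 0.011], 0.57)]
top press_corner [([0.63, -0.17, 0.071], 0.91), ([0.646, 0.039, 0.063], 0.8)]
top bottle [([0.685, 0.013, 0.137], 0.57)]
top clip [([0.529, -0.028, 0.012], 0.65)]
top canister [([0.613, 0.168, 0.046], 0.77)]
top forceps [([0.506, 0.194, 0.012], 0.5)]
top marker [([0.452, -0.024, 0.009], 0.59), ([0.693, 0.158, 0.029], 0.39)]
top carton [([0.691, 0.157, 0.027], 0.87)]
scene plate_stirrer [([0.623, -0.151, 0.06], 0.73), ([0.634, 0.063, 0.056], 0.59), ([0.476, 0.07, 0.009], 0.34)]
scene bare_foot []
scene wedge [([0.477, 0.072, 0.006], 0.8), ([0.531, 0.313, 0.009], 0.59)]
scene wedge_butt [([0.474, 0.069, 0.011], 0.73), ([0.534, 0.309, 0.008], 0.68)]
scene press_corner [([0.621, -0.149, 0.06], 0.94), ([0.635, 0.066, 0.064], 0.85)]
scene bottle [([0.478, 0.073, 0.006], 0.74), ([0.683, 0.022, 0.123], 0.64)]
scene clip [([0.531, -0.022, 0.011], 0.43)]
scene canister [([0.61, 0.172, 0.032], 0.69), ([0.688, 0.025, 0.121], 0.15)]
scene forceps [([0.505, 0.194, 0.002], 0.44)]
scene marker [([0.452, -0.023, 0.001], 0.52), ([0.63, 0.065, 0.063], 0.29)]
scene carton [([0.688, 0.164, 0.028], 0.87)]
```

View pics/top0.png

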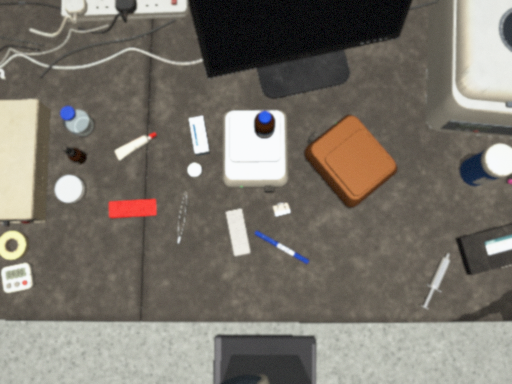

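View pics/scene0.png

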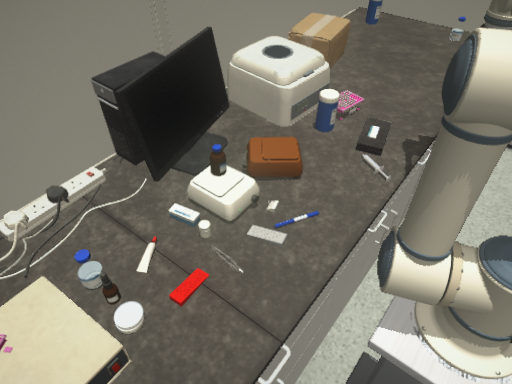

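The top view shows the white stirrer (255,148) with the bottle at (264,122), the grey wedge at (238,232), forceps at (182,218), the clip at (281,209) and the marker at (282,247). The red look-alike wedge is at (132,208) and a brown look-alike stirrer at (350,160). Next I'll fit the poses.

Run:
```python
from h import *
for c in ['top','scene']:
    p=eyes.camera(c); W=cloud(p)
    print(c, 'cam pos',np.round(np.linalg.inv(p['world_to_cam'])[:3,3],3),'bench z', np.nanmedian(W[240:300,150:220,2]) if c=='top' else '')
    big=cv2.cvtColor(p['color'],cv2.COLOR_RGB2BGR)
    for q,xy in [('wedge',(.48,.07)),('plate_stirrer',(.64,.045)),('marker',(.452,-.024)),('clip',(.53,-.025)),('forceps',(.506,.194))]:
        for d in spotter.outline_of(p,q)[:3]:
            m=d['region']; w=W[m]; w=w[np.isfinite(w[:,0])]
            if len(w)<5: continue
            md=np.median(w,0)
            if np.hypot(*(md[:2]-xy))>.06: continue
            if q=='plate_stirrer' : w=w[(w[:,2]>.05)&(w[:,2]<.085)]
            r=cv2.minAreaRect((w[:,:2]*1000).astype(np.float32))
            print(q,round(d['score'],2),len(w),np.round(md,3),'rect c',np.round(r[0],1),np.round(r[1],1),round(r[2],1))
            print('   ',np.round(cv2.boxPoints(r)).tolist(), 'z pct',np.round(np.percentile(w[:,2],[5,50,95]),4))
            big[m]=(big[m]*.5+np.array([0,128,0])).astype(np.uint8)
    if c=='top': v=cv2.resize(big[80:280,160:340],None,fx=4,fy=4)[:600,:]
    else: v=cv2.resize(big[130:290,150:350],None,fx=4,fy=4)[:600]
    cv2.imwrite(f'pics/{c}1.png',v)
```

```text
top cam pos [0.405 0.026 1.091] bench z 0.00047991578855421935
wedge 0.75 762 [0.48  0.07  0.011] rect c [482.3  71.3] [99.4 38.6] 12.3
    [[430.0, 80.0], [438.0, 42.0], [535.0, 63.0], [527.0, 101.0]] z pct [0.0023 0.0106 0.0187]
plate_stirrer 0.56 3903 [0.643 0.041 0.067] rect c [662.6  32.9] [159.2 133. ] 0.7
    [[582.0, 98.0], [584.0, -35.0], [743.0, -33.0], [741.0, 100.0]] z pct [0.0568 0.0688 0.0747]
marker 0.72 286 [ 0.45  -0.026  0.01 ] rect c [450.  -25.8] [129.4  10.9] 60.3
    [[413.0, -79.0], [423.0, -85.0], [487.0, 28.0], [477.0, 33.0]] z pct [0.0055 0.0097 0.0138]
clip 0.53 178 [ 0.532 -0.024  0.011] rect c [533.5 -23.7] [25.9 34.4] 13.4
    [[517.0, -10.0], [525.0, -43.0], [550.0, -37.0], [542.0, -4.0]] z pct [0.0009 0.0106 0.0171]
forceps 0.39 16 [0.467 0.198 0.008] rect c [465.6 197.6] [11.1  5. ] 0.6
    [[460.0, 200.0], [460.0, 195.0], [471.0, 195.0], [471.0, 200.0]] z pct [0.0028 0.0082 0.0113]
scene cam pos [0.125 0.589 0.775] bench z 
wedge 0.86 500 [0.474 0.074 0.008] rect c [483.1  66.7] [101.2  49.1] 12.7
    [[428.0, 80.0], [439.0, 32.0], [538.0, 54.0], [527.0, 102.0]] z pct [-0.0009  0.0078  0.0156]
plate_stirrer 0.92 1724 [0.633 0.065 0.063] rect c [659.6  36.9] [154.8 131. ] 0.6
    [[582.0, 102.0], [583.0, -29.0], [738.0, -28.0], [736.0, 103.0]] z pct [0.0535 0.0652 0.0719]
marker 0.74 192 [ 0.451 -0.022  0.007] rect c [452.  -27.7] [137.9  20.7] 61.6
    [[410.0, -83.0], [428.0, -93.0], [494.0, 28.0], [476.0, 38.0]] z pct [-0.0013  0.0071  0.0104]
clip 0.56 120 [ 0.529 -0.021  0.007] rect c [535.6 -28.9] [29.6 49.7] 17.5
    [[514.0, -10.0], [529.0, -57.0], [557.0, -48.0], [542.0, -1.0]] z pct [-0.0025  0.0068  0.0148]
forceps 0.64 20 [0.475 0.2   0.005] rect c [477.6 197.8] [ 8.1 25.2] 87.2
    [[465.0, 194.0], [490.0, 193.0], [490.0, 201.0], [465.0, 203.0]] z pct [-0.0026  0.0048  0.009 ]
```

View pics/top1.png

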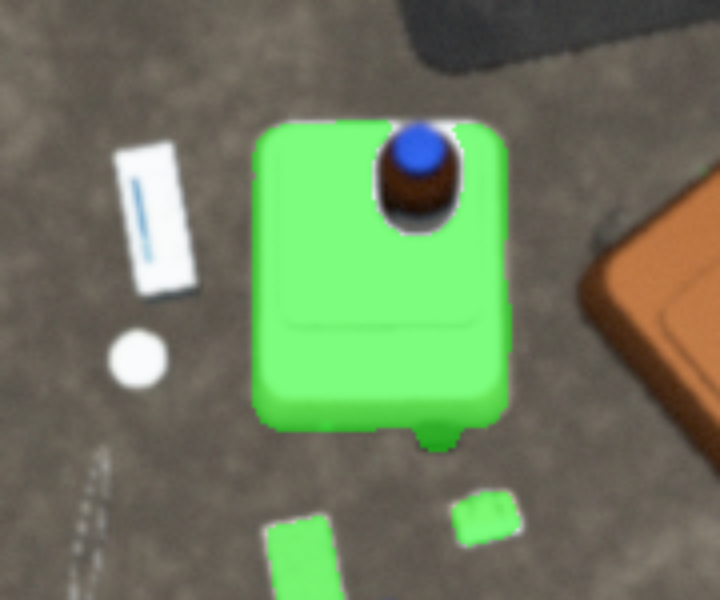

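View pics/scene1.png

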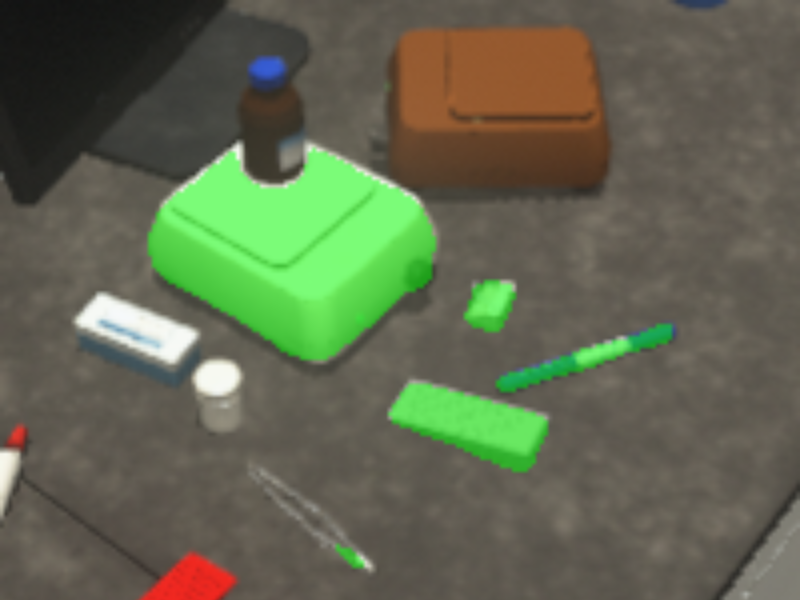

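```bash
cat >> h.py <<'E'
from scipy.spatial.transform import Rotation as Ro
def plan(pos,yaw,rows,flip=None):
    """tool down, tool y at world angle yaw+90 or yaw-90 (nearest); gives delta in tool axes"""
    s=bot.read_state(); R0=Ro.from_quat(s['orientation']); 
    best=None
    for sg in (1,-1):
        a=np.deg2rad(yaw); x=np.array([0,0,-1.]); y=sg*np.array([-np.sin(a),np.cos(a),0]); z=np.cross(x,y)
        R1=Ro.from_matrix(np.c_[x,y,z]); d=(R0.inv()*R1).as_rotvec(degrees=True)
        if flip is not None and sg!=flip: continue
        if best is None or np.linalg.norm(d)<np.linalg.norm(best[1]): best=(sg,d)
    t=R0.inv().apply(np.array(pos)-s['ee_pos'])
    print('sg',best[0],'tool shift mm',np.round(t*1000,1),'turn',np.round(best[1],2))
def st():
    s=bot.read_state(); R=Ro.from_quat(s['orientation']).as_matrix()
    print('t',round(float(s['clock']),2),'pos',np.round(s['ee_pos']*1000,1),'F',np.round(s['force'],2),'open',round(float(s['opening']),2),'q',np.round(s['q'],2),'\ny',np.round(R[:,1],3),'z',np.round(R[:,2],3),'x',np.round(R[:,0],3))
E
python3 - <<'E'
from h import *
st()
# pusher 25mm behind butt + 10 finger half
c=np.array([482.3,71.3]);a=np.deg2rad(12.3);u=np.array([np.cos(a),np.sin(a)])
t=c-(50+10+22)*u
print(t)
plan([t[0]/1e3,t[1]/1e3,.12],12.3,1); plan([t[0]/1e3,t[1]/1e3,.12],12.3,1,flip=1);plan([t[0]/1e3,t[1]/1e3,.12],12.3,1,flip=-1)
E
```

```text
t 1.8 pos [ 243.4 -548.4  236.6] F [0.07 0.02 0.06] open 1.0 q [-1.21  0.09  1.23 -0.    1.82 -0.06] 
y [ 0.406 -0.914 -0.   ] z [-0.914 -0.406  0.   ] x [-0.  0. -1.]
[402.1822629   53.83150833]
sg -1 tool shift mm [ 116.6 -486.  -389.5] turn [11.64  0.    0.  ]
sg 1 tool shift mm [ 116.6 -486.  -389.5] turn [-168.36   -0.      0.  ]
sg -1 tool shift mm [ 116.6 -486.  -389.5] turn [11.64  0.    0.  ]
```

{"api": "play_rows", "payload": {"targets": [[1,0,0,0,5.82,0,0],[1,0,0,0,5.82,0,0],[1,0,-0.034,-0.0175,0,0,0],[1,0,-0.034,-0.0175,0,0,0],[1,0,-0.034,-0.0175,0,0,0],[1,0,-0.034,-0.0175,0,0,0],[1,0,-0.034,-0.0175,0,0,0],[1,0,-0.034,-0.0175,0,0,0]], "force": 10}}

```text
clock: 2.47
ee_pos: [0.3026, -0.325, 0.2366]
orientation: [0.703, 0.075, -0.703, 0.076]
force: [0.6, -0.2, 0.4]
opening: 0.433
```

{"api": "play_rows", "payload": {"targets": [[1,0.01,-0.034,-0.0175,0,0,0],[1,0.01,-0.034,-0.0175,0,0,0],[1,0.01,-0.034,-0.0175,0,0,0],[1,0.01,-0.034,-0.0175,0,0,0],[1,0.01,-0.034,-0.0175,0,0,0],[1,0.01,-0.034,-0.0175,0,0,0],[1,0.01,-0.034,-0.0175,0,0,0],[1,0.01,-0.034,-0.0175,0,0,0]]}}

```text
clock: 3.13
ee_pos: [0.3815, -0.0293, 0.1566]
orientation: [0.704, 0.076, -0.703, 0.076]
force: [0.6, -0.1, -0.3]
opening: 0.005
```

Run:
```python
from h import *
st(); plan([.402,.054,.12],12.3,1)
```

```text
t 3.13 pos [381.5 -29.3 156.6] F [ 0.55 -0.11 -0.31] open 0.01 q [-0.17 -0.52  1.9  -0.    1.76  1.19] 
y [ 0.213 -0.977  0.001] z [-0.977 -0.213 -0.001] x [ 0.002 -0.    -1.   ]
sg -1 tool shift mm [ 36.6 -77.1 -37.7] turn [-0.02 -0.08 -0.03]
```

{"api": "play_rows", "payload": {"targets": [[1,0.006,-0.0257,-0.0125,0,0,0],[1,0.01,-0.0257,-0.0125,0,0,0],[1,0.01,-0.0257,-0.0125,0,0,0],[1,0.01,0,0,0,0,0],[1,0,0,0,0,0,0],[1,0,0,0,0,0,0],[1,0,0,0,0,0,0],[1,0,0,0,0,0,0]]}}

```text
clock: 3.8
ee_pos: [0.402, 0.0511, 0.1216]
orientation: [0.704, 0.075, -0.703, 0.075]
force: [-0.5, -0.7, 0.5]
opening: 0.002
```

Run:
```python
from h import *
st()
p=eyes.camera('wrist'); v=cv2.resize(p['color'],None,fx=1.5,fy=1.5); p2=dict(color=v); save(p2,'w1.png')
W=cloud(p); z=W[...,2]
print(np.linalg.inv(p['world_to_cam'])[:3,3])
for q in ['wedge','plate_stirrer','marker']:
    for d in spotter.outline_of(p,q)[:2]:
        w=W[d['region']]; w=w[np.isfinite(w[:,0])]
        if len(w)<5: continue
        r=cv2.minAreaRect((w[:,:2]*1000).astype(np.float32)); print(q,d['score'],len(w),np.round(r[0],1),np.round(r[1],1),round(r[2],1),np.round(cv2.boxPoints(r)).tolist(),np.round(np.percentile(w[:,2],[2,50,98]),4))
np.savez('w1.npz',W=W,c=p['color'])
```

```text
t 3.8 pos [402.   51.1 121.6] F [-0.47 -0.66  0.47] open 0.0 q [ 0.04 -0.45  1.91 -0.    1.68  1.4 ] 
y [ 0.211 -0.977  0.   ] z [-0.977 -0.211 -0.001] x [ 0.001 -0.    -1.   ]
[0.47039385 0.06594163 0.27002847]
wedge 0.72 4381 [481.7  68.5] [104.   39.7] 11.4 [[427.0, 78.0], [435.0, 39.0], [537.0, 59.0], [529.0, 98.0]] [0.0012 0.0102 0.0181]
wedge 0.6 1400 [525.9 280.8] [19.  64.1] 10.0 [[511.0, 311.0], [522.0, 248.0], [541.0, 251.0], [530.0, 314.0]] [0.0021 0.0067 0.0118]
plate_stirrer 0.97 1005 [577.2  -2.8] [58.5 19.8] 88.4 [[567.0, -32.0], [586.0, -32.0], [588.0, 26.0], [568.0, 27.0]] [0.018  0.0357 0.0431]
plate_stirrer 0.64 2008 [ 579.5 -142.1] [100.5  17.3] 38.7 [[535.0, -167.0], [546.0, -180.0], [624.0, -117.0], [613.0, -104.0]] [0.0008 0.0241 0.0399]
marker 0.86 1463 [450.1 -28.9] [138.3  12.6] 60.5 [[411.0, -86.0], [422.0, -92.0], [490.0, 28.0], [479.0, 34.0]] [0.0007 0.0102 0.0124]
```

View pics/w1.png

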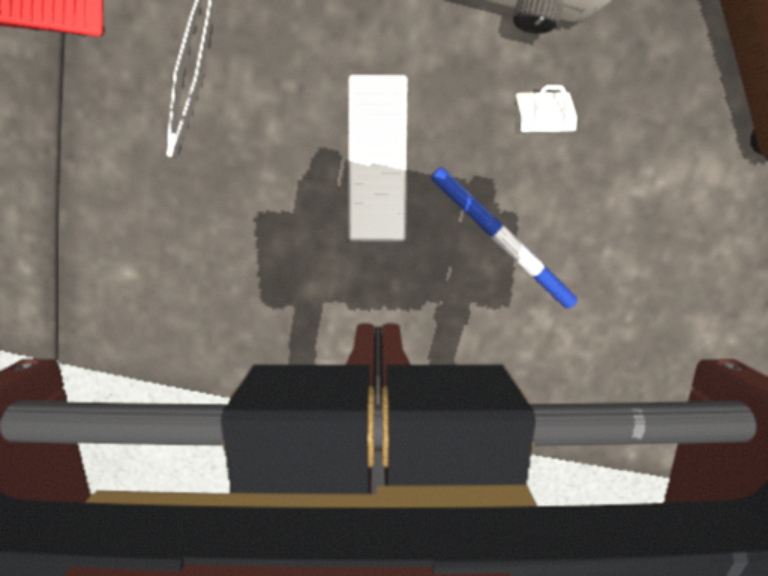

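{"api": "play_rows", "payload": {"targets": [[1,0.026,-0.0015,0,0,0,0],[1,0.026,0,0,0,0,0],[1,0.026,0,0,0,0,0],[1,0.0256,0,0,0,0,0],[1,0,0,0,0,0,0],[1,0,0,-0.003,0,0,0],[1,0,0,-0.004,0,0,0],[1,0,0,-0.005,0,0,0]]}}

```text
clock: 4.67
ee_pos: [0.4136, 0.0561, 0.0176]
orientation: [0.703, 0.076, -0.703, 0.076]
force: [0.5, -0.2, 0.3]
opening: 0.003
```

{"api": "play_rows", "payload": {"targets": [[1,0,0,-0.003,0,0,0],[1,0,0,-0.003,0,0,0],[1,0,0,-0.003,0,0,0],[1,0,0,-0.004,0,0,0],[1,0,0,-0.004,0,0,0],[1,0,0,-0.004,0,0,0],[1,0,0,-0.004,0,0,0],[1,0,0,-0.004,0,0,0]]}}

```text
clock: 5.33
ee_pos: [0.4418, 0.0624, 0.0171]
orientation: [-0.703, -0.076, 0.703, -0.076]
force: [-0.4, 0.3, 0.7]
opening: 0.003
```

```bash
cat > look.py <<'E'
from h import *
import sys
def look(n):
    st()
    p=eyes.camera('wrist'); save(dict(color=cv2.resize(p['color'],None,fx=1.5,fy=1.5)),f'w{n}.png')
    W=cloud(p); np.savez(f'w{n}.npz',W=W,c=p['color'])
    t=eyes.camera('top'); Wt=cloud(t); np.savez(f't{n}.npz',W=Wt,c=t['color'])
    for nm,P,WW in (('w',p,W),('t',t,Wt)):
        for d in spotter.outline_of(P,'wedge')[:2]:
            w=WW[d['region']]; w=w[np.isfinite(w[:,0])]
            if len(w)<5 or abs(np.median(w[:,1])-.07)>.06: continue
            r=cv2.minAreaRect((w[:,:2]*1000).astype(np.float32)); print(nm,round(d['score'],2),len(w),np.round(r[0],1),np.round(r[1],1),round(r[2],1),np.round(cv2.boxPoints(r)).tolist())
    save(dict(color=cv2.resize(t['color'][100:270,170:340],None,fx=3.5,fy=3.5)),f't{n}.png')
look(sys.argv[1])
E
python3 look.py 2
```

```text
t 5.33 pos [441.8  62.4  17.1] F [-0.37  0.26  0.72] open 0.0 q [ 0.06 -0.26  1.96 -0.    1.45  1.42] 
y [ 0.213 -0.977  0.   ] z [-0.977 -0.213  0.   ] x [-0. -0. -1.]
w 0.86 10991 [502.2  73.4] [100.6  38.7] 11.1 [[449.0, 83.0], [457.0, 45.0], [555.0, 64.0], [548.0, 102.0]]
t 0.72 180 [536.6  82.4] [26.5 35.6] 10.1 [[520.0, 98.0], [527.0, 63.0], [553.0, 67.0], [547.0, 102.0]]
```

View pics/w2.png

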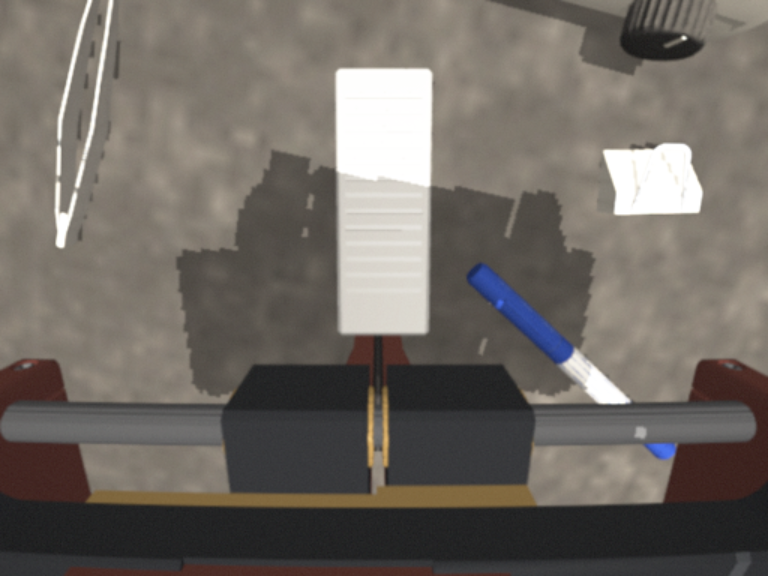

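View pics/t2.png

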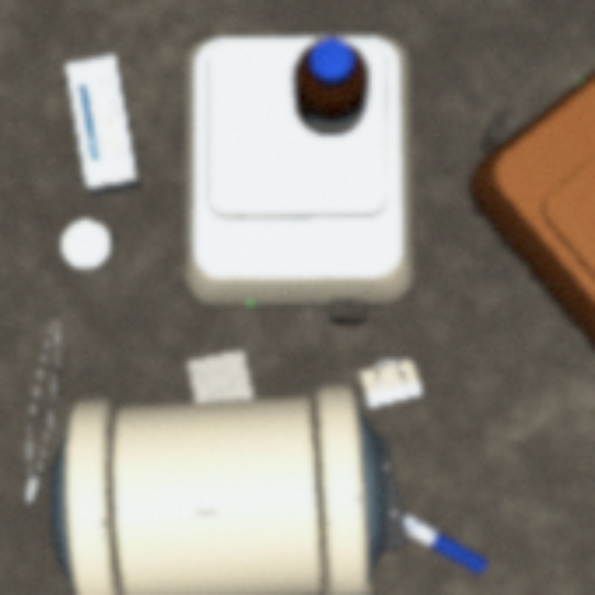

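{"api": "play_rows", "payload": {"targets": [[1,0,0,-0.0035,0,0,0],[1,0,0,-0.0035,0,0,0],[1,0,0,-0.0035,0,0,0],[1,0,0,-0.0035,0,0,0],[1,0,0,-0.0035,0,0,0],[1,0,0,-0.0035,0,0,0],[1,0,0,-0.0035,0,0,0],[1,0,0,-0.0035,0,0,0]]}}

```text
clock: 6.2
ee_pos: [0.4691, 0.0684, 0.017]
orientation: [-0.703, -0.076, 0.703, -0.076]
force: [-0.7, 0.1, 0.6]
opening: 0.005
```

```bash
python3 look.py 3
```

```text
t 6.2 pos [469.1  68.4  17. ] F [-0.75  0.07  0.57] open 0.01 q [ 0.07 -0.18  1.89  0.    1.44  1.43] 
y [ 0.213 -0.977 -0.   ] z [-0.977 -0.213  0.   ] x [-0. -0. -1.]
w 0.66 11061 [525.8  78.1] [107.   37.4] 12.5 [[470.0, 85.0], [478.0, 48.0], [582.0, 71.0], [574.0, 108.0]]
```

View pics/w3.png

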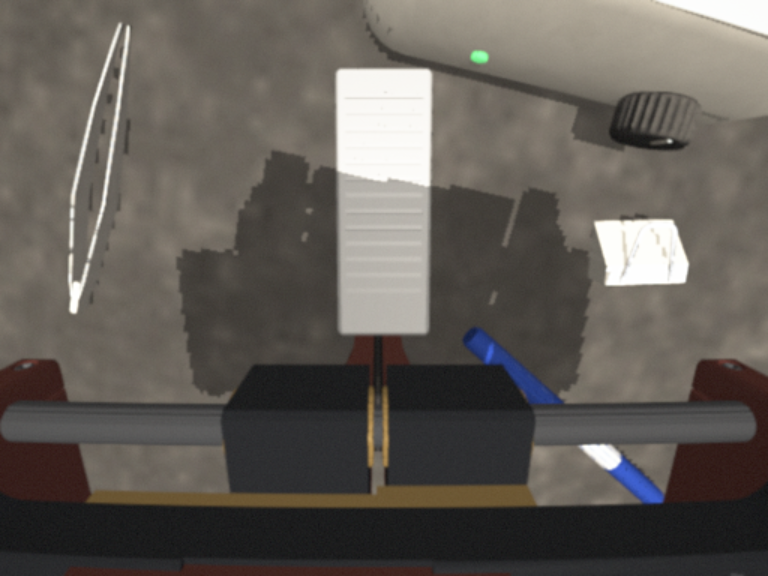

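Run:
```python
import numpy as np
for n in 'w3','t2':
    d=np.load(n+'.npz'); W=d['W']; c=d['c'].astype(int)
    x,y,z=W[...,0],W[...,1],W[...,2]
    for zl,zh in ((.01,.02),(.02,.03),(.03,.04),(.04,.05),(.05,.058)):
        m=(z>zl)&(z<zh)&(x>.55)&(y>-.06)&(y<.12)&(x<.70)
        print(n,zl,m.sum(),end=' ')
        for ya,yb in ((.02,.04),(.04,.06),(.06,.08),(.08,.1)):
            k=m&(y>ya)&(y<yb)
            print((np.round(np.percentile(x[k],[5,20,50])*1000,1) if k.sum()>5 else None),end=' ')
        k=m&(x>.6)
        if m.sum()>5: print('ymax',np.round(np.percentile(y[m],[95,99,100])*1000,1), 'ymin', y[m&(x>.59)].min()*1000 if (m&(x>.59)).any() else '')
    k=(c.sum(-1)<150)&(z>.008)&(z<.05)&(x>.55)&(x<.59)&(y<.05)&(y>-.05)
    if k.sum(): print('knob',k.sum(),np.round([np.percentile(y[k],[2,50,98])*1000,np.percentile(x[k],[2,50,98])*1000],1),np.percentile(z[k],[2,98]))
# bounding top
W=np.load('t2.npz')['W']; x,y,z=W[...,0],W[...,1],W[...,2]
m=(z>.062)&(z<.08)&(x>.56)&(x<.78)&(y>-.05)&(y<.12); 
print('top', np.percentile(x[m],[.5,99.5])*1000,np.percentile(y[m],[.5,99.5])*1000)
m=(z>.008)&(z<.085)&(x>.56)&(x<.78)&(y>-.06)&(y<.12); 
for a,b in ((.60,.63),(.63,.66),(.66,.69),(.69,.72)):
    k=m&(x>a)&(x<b); print(a,np.round(np.percentile(y[k],[0,1,99,100])*1000,1))
```

```text
w3 0.01 413 [580.6 580.7 580.9] [580.3 580.4 580.6] [580.  580.2 580.4] [580.1 580.4 581.3] ymax [ 94.8  98.7 100.5] ymin 100.45783959502988
w3 0.02 1480 [580.4 580.6 580.8] [580.3 580.5 580.7] [580.  580.2 580.4] [580.1 580.5 581.3] ymax [93.5 97.9 99.4] ymin 
w3 0.03 2687 [580.4 580.6 580.8] [580.1 580.3 580.5] [578.9 580.  580.3] [580.  580.3 581. ] ymax [90.  95.6 98.3] ymin 
w3 0.04 5751 [581.2 581.8 582.8] [580.8 581.5 582.6] [580.5 581.2 582.3] [580.8 581.6 582.6] ymax [84.5 91.  95.1] ymin 
w3 0.05 3556 [584.2 584.8 585.7] [583.9 584.7 585.4] [583.4 584.  584.6] [583.2 583.3 583.6] ymax [69.4 77.2 82.6] ymin 
knob 545 [[ -6.9   8.7  13.1]
 [568.1 568.7 578.4]] [0.02374494 0.04145886]
t2 0.01 23 None [580.  580.2 580.4] None None ymax [84.9 86.9 87.4] ymin 
t2 0.02 43 [580.4 580.5 580.6] None [579.4 579.7 579.7] None ymax [91.1 97.3 98.2] ymin -34.7586188023824
t2 0.03 90 [580.2 580.3 580.9] [580.  580.1 580.6] [579.2 579.4 580. ] [579.4 579.8 581.2] ymax [ 91.8 101.5 102.5] ymin -36.81404720671112
t2 0.04 274 [580.5 582.  582.6] [580.5 580.8 582.5] [580.3 580.7 582. ] [580.6 581.9 584.4] ymax [102.  102.4 102.6] ymin -36.49046085898147
t2 0.05 206 [583.4 584.5 585.1] [583.2 583.7 585.1] [583.2 583.6 584.9] [585.3 590.  626.7] ymax [99.3 99.6 99.6] ymin -33.94112024723564
knob 3 [[  4.7   6.8   8.8]
 [568.  568.2 568.8]] [0.0346019  0.03939688]
top [587.76857166 739.96738554] [-28.9855745   96.44058619]
0.6 [-36.5 -36.  101.2 101.6]
0.63 [-36.8 -36.4 101.6 101.9]
0.66 [-34.3 -33.9 102.  102.5]
0.69 [-34.7 -34.5 102.6 102.9]
```

{"api": "play_rows", "payload": {"targets": [[1,0,0,-0.0035,0,0,0],[1,0,0,-0.0035,0,0,0],[1,0,-0.0014,-0.0037,1.3,0,0],[1,0,-0.0014,-0.0037,1.3,0,0],[1,0,-0.0014,-0.0037,1.3,0,0],[1,0,-0.0014,-0.0037,1.3,0,0],[1,0,-0.0014,-0.0037,1.3,0,0],[1,0,-0.0014,-0.0037,1.3,0,0]]}}

```text
clock: 7.07
ee_pos: [0.4965, 0.0817, 0.0171]
orientation: [-0.707, -0.027, 0.707, -0.027]
force: [-0.4, 0.4, 0.5]
opening: 0.003
```

```bash
python3 look.py 4
```

```text
t 7.07 pos [496.5  81.7  17.1] F [-0.41  0.39  0.48] open 0.0 q [ 0.1  -0.1   1.81 -0.    1.43  1.59] 
y [ 0.077 -0.997  0.   ] z [-0.997 -0.077  0.   ] x [-0. -0. -1.]
w 0.68 8287 [554.8  84.1] [94.2 36.3] 4.2 [[507.0, 99.0], [509.0, 62.0], [603.0, 69.0], [600.0, 106.0]]
```

View pics/w4.png

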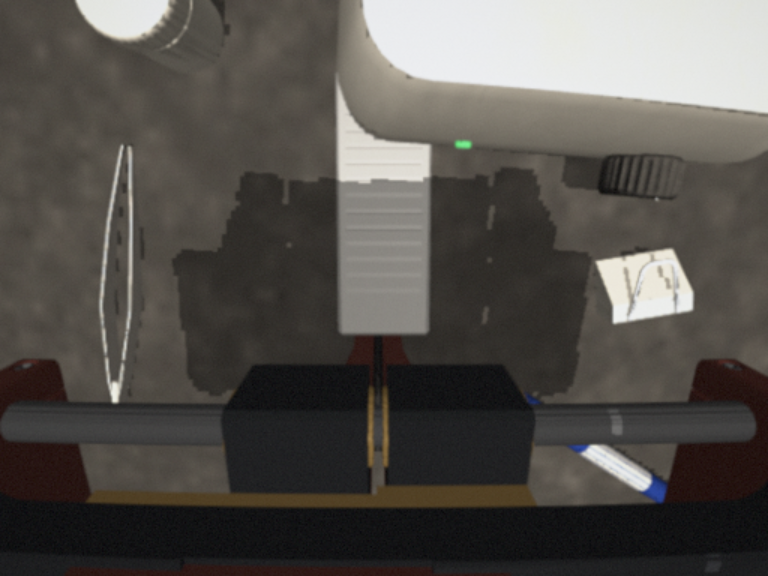

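{"api": "play_rows", "payload": {"targets": [[1,0,-0.001,-0.0035,1.3,0,0],[1,0,-0.001,-0.0035,1.3,0,0],[1,0,-0.0002,-0.002,0.4,0,0],[1,0,0,-0.0015,0,0,0],[1,0,0,-0.0015,0,0,0],[1,0,0,-0.0015,0,0,0],[1,0,0,-0.001,0,0,0],[1,0,0,0,0,0,0]]}}

```text
clock: 7.93
ee_pos: [0.5108, 0.0845, 0.0171]
orientation: [0.707, 0.009, -0.707, 0.009]
force: [0.6, 0.5, -0.2]
opening: 0.008
```

```bash
python3 look.py 5
```

```text
t 7.93 pos [510.8  84.5  17.1] F [ 0.6   0.49 -0.21] open 0.01 q [ 0.1  -0.06  1.78 -0.    1.43  1.64] 
y [ 0.026 -1.     0.   ] z [-1.    -0.026 -0.   ] x [ 0.  0. -1.]
w 0.75 6312 [555.6  83.6] [67.4 36.1] 1.4 [[522.0, 101.0], [522.0, 65.0], [590.0, 66.0], [589.0, 102.0]]
```

View pics/w5.png

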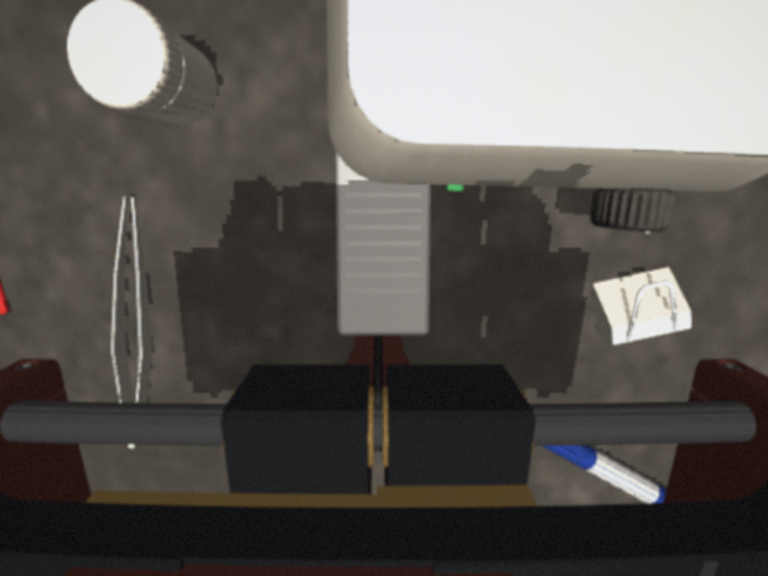

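The wedge (384,240) is now straight and in line with the foot. I'll creep forward and watch the force.

{"api": "play_rows", "payload": {"targets": [[1,0,0,-0.0007,0,0,0],[1,0,0,-0.0007,0,0,0],[1,0,0,-0.0007,0,0,0],[1,0,0,-0.0007,0,0,0],[1,0,0,-0.0007,0,0,0],[1,0,0,-0.0005,0,0,0],[1,0,0,-0.0005,0,0,0],[1,0,0,0,0,0,0]]}}

```text
clock: 8.8
ee_pos: [0.5152, 0.0846, 0.0171]
orientation: [0.707, 0.009, -0.707, 0.009]
force: [-0.5, 0.9, -0.8]
opening: 0.005
```

{"api": "play_rows", "payload": {"targets": [[1,0,0,-0.0002,0,0,0],[1,0,0,-0.0002,0,0,0],[1,0,0,-0.0002,0,0,0],[1,0,0,-0.0002,0,0,0],[1,0,0,-0.0002,0,0,0],[1,0,0,0,0,0,0],[1,0,0,0,0,0,0],[1,0,0,0,0,0,0]]}}

```text
clock: 9.47
ee_pos: [0.516, 0.0846, 0.017]
orientation: [0.707, 0.009, -0.707, 0.009]
force: [-0.6, -0.7, 0.3]
opening: 0.005
```

{"api": "play_rows", "payload": {"targets": [[1,0,0,-0.0003,0,0,0],[1,0,0,-0.0003,0,0,0],[1,0,0,-0.0003,0,0,0],[1,0,0,-0.0003,0,0,0],[1,0,0,0,0,0,0],[1,0,0,0,0,0,0],[1,0,0,0,0,0,0],[1,0,0,0,0,0,0]]}}

```text
clock: 10.13
ee_pos: [0.5173, 0.0847, 0.017]
orientation: [0.707, 0.009, -0.707, 0.009]
force: [0.0, 0.4, -0.1]
opening: 0.006
```

```bash
python3 -c "
from h import *
st()"
```

```text
t 10.13 pos [517.3  84.7  17. ] F [ 0.01  0.43 -0.14] open 0.01 q [ 0.1  -0.04  1.76  0.    1.42  1.64] 
y [ 0.026 -1.    -0.   ] z [-1.    -0.026 -0.   ] x [ 0.  0. -1.]
```

{"api": "play_rows", "payload": {"targets": [[1,0,0,-0.0003,0,0,0],[1,0,0,-0.0003,0,0,0],[1,0,0,-0.0003,0,0,0],[1,0,0,0,0,0,0],[1,0,0,0,0,0,0],[1,0,0,0,0,0,0],[1,0,0,0,0,0,0],[1,0,0,0,0,0,0]]}}

```text
clock: 10.8
ee_pos: [0.5182, 0.0847, 0.017]
orientation: [0.707, 0.009, -0.707, 0.009]
force: [-0.5, -1.2, -0.3]
opening: 0.007
```

{"api": "play_rows", "payload": {"targets": [[1,0,0,-0.0003,0,0,0],[1,0,0,-0.0003,0,0,0],[1,0,0,-0.0003,0,0,0],[1,0,0,0,0,0,0],[1,0,0,0,0,0,0],[1,0,0,0,0,0,0],[1,0,0,0,0,0,0],[1,0,0,0,0,0,0]]}}

```text
clock: 11.47
ee_pos: [0.5191, 0.0847, 0.017]
orientation: [0.707, 0.009, -0.707, 0.009]
force: [0.7, 0.4, 0.3]
opening: 0.001
```

{"api": "play_rows", "payload": {"targets": [[1,0,0,-0.0003,0,0,0],[1,0,0,-0.0003,0,0,0],[1,0,0,-0.0002,0,0,0],[1,0,0,0,0,0,0],[1,0,0,0,0,0,0],[1,0,0,0,0,0,0],[1,0,0,0,0,0,0],[1,0,0,0,0,0,0]]}}

```text
clock: 12.13
ee_pos: [0.5197, 0.0847, 0.017]
orientation: [-0.707, -0.009, 0.707, -0.009]
force: [-1.4, -0.1, 1.9]
opening: 0.006
```

{"api": "play_rows", "payload": {"targets": [[1,0,0,-0.0002,0,0,0],[1,0,0,-0.0002,0,0,0],[1,0,0,0,0,0,0],[1,0,0,0,0,0,0],[1,0,0,0,0,0,0],[1,0,0,0,0,0,0],[1,0,0,0,0,0,0],[1,0,0,0,0,0,0]]}}

```text
clock: 12.8
ee_pos: [0.5201, 0.0847, 0.017]
orientation: [-0.707, -0.009, 0.707, -0.009]
force: [-3.0, 0.6, 2.4]
opening: 0.002
```

```bash
python3 look.py 6
```

```text
t 12.8 pos [520.1  84.7  17. ] F [-2.99  0.63  2.35] open 0.0 q [ 0.1  -0.03  1.75  0.    1.42  1.64] 
y [ 0.026 -1.    -0.   ] z [-1.    -0.026  0.   ] x [-0.  0. -1.]
```

View pics/w6.png

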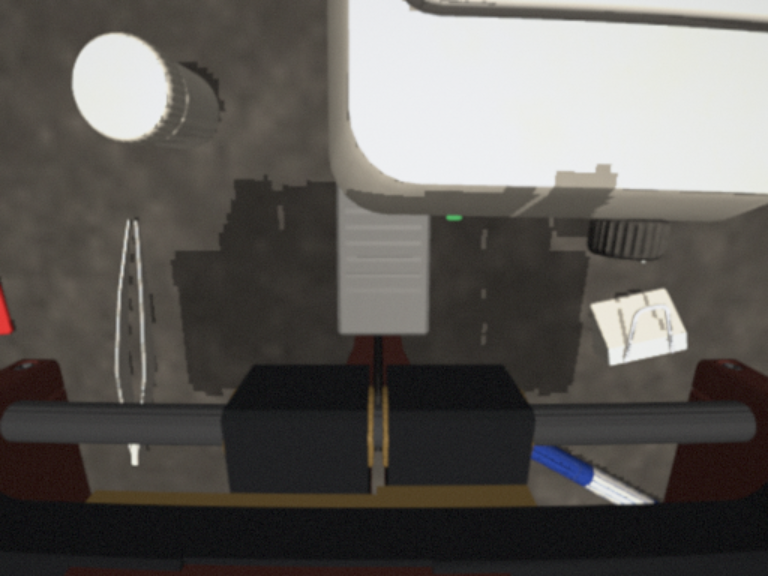

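{"api": "play_rows", "payload": {"targets": [[1,0,0,-0.0002,0,0,0],[1,0,0,-0.0001,0,0,0],[1,0,0,0,0,0,0],[1,0,0,0,0,0,0],[1,0,0,0,0,0,0],[1,0,0,0,0,0,0],[1,0,0,0,0,0,0],[1,0,0,0,0,0,0]]}}

```text
clock: 13.67
ee_pos: [0.5204, 0.0848, 0.017]
orientation: [-0.707, -0.009, 0.707, -0.009]
force: [-4.8, -1.2, 3.3]
opening: 0.006
```

{"api": "play_rows", "payload": {"targets": [[1,0,0,0.001,0,0,0],[1,0,0,0.003,0,0,0],[1,0,0,0.008,0,0,0],[1,0,0,0.012,0,0,0],[1,-0.012,0,0.006,0,0,0],[1,-0.035,0,0,0,0,0],[1,-0.04,0,0,0,0,0],[1,-0.023,0,0,0,0,0]]}}

```text
clock: 14.33
ee_pos: [0.4911, 0.084, 0.1311]
orientation: [0.709, 0.009, -0.705, 0.009]
force: [0.7, -0.0, 0.7]
opening: 0.006
```

```bash
python3 look.py 7; python3 -c "
from h import *
W=np.load('w7.npz')['W']; x,y,z=W[...,0],W[...,1],W[...,2]
m=(z>.025)&(z<.037)&(y>.04)&(y<.08)&(x>.56)&(x<.6); print('front x',np.percentile(x[m],[5,20,50])*1000, m.sum())
plan([.609,.0768,.12],0.8,1)"
```

```text
t 14.33 pos [491.1  84.  131.1] F [ 0.72 -0.03  0.71] open 0.01 q [ 0.1  -0.19  1.68 -0.    1.64  1.65] 
y [ 0.026 -1.    -0.   ] z [-1.    -0.026 -0.005] x [ 0.005  0.    -1.   ]
w 0.93 2059 [562.3  84.3] [67.4 37. ] 2.6 [[528.0, 101.0], [529.0, 64.0], [597.0, 67.0], [595.0, 104.0]]
front x [579.22105262 580.26604081 580.60243268] 55
sg -1 tool shift mm [   7.6   10.3 -118.1] turn [ 0.7  -0.11  0.01]
```

View pics/w7.png

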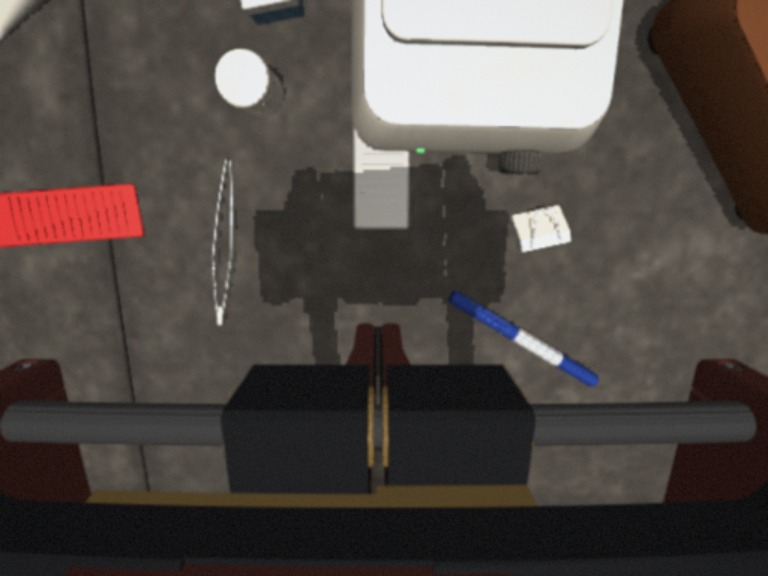

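View pics/t7.png

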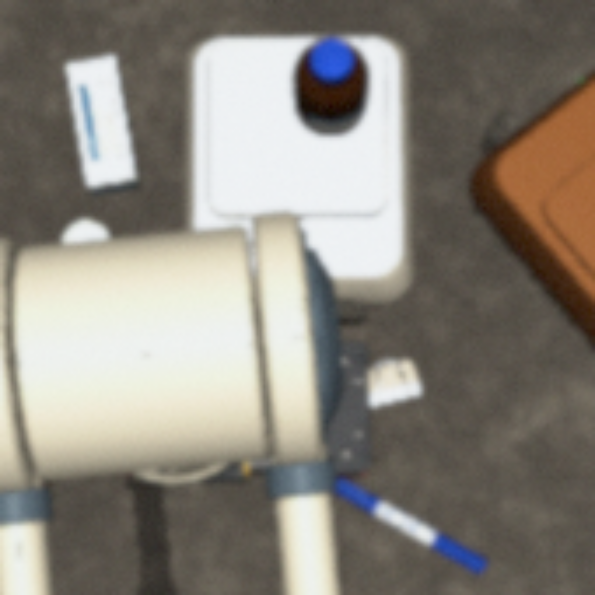

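{"api": "play_rows", "payload": {"targets": [[1,0,0.0026,-0.029,0.7,0,0],[1,0,0.0026,-0.029,0,0,0],[1,0,0.0026,-0.029,0,0,0],[1,0,0.0025,-0.029,0,0,0],[1,0.015,0,0,0,0,0],[1,0.015,0,0,0,0,0],[1,0.01,0,0,0,0,0],[1,0,0,0,0,0,0]]}}

```text
clock: 15.2
ee_pos: [0.6041, 0.0754, 0.0815]
orientation: [-0.704, -0.005, 0.71, -0.005]
force: [-0.9, 0.3, -0.4]
opening: 0.003
```

```bash
python3 -c "
from h import *
st();plan([.607,.0768,.079],0.8,1)
p=eyes.camera('wrist'); save(dict(color=cv2.resize(p['color'],None,fx=1.5,fy=1.5)),'w8.png')
p=eyes.camera('scene'); save(dict(color=cv2.resize(p['color'][120:290,140:350],None,fx=3.5,fy=3.5)),'s8.png')"
```

```text
t 15.2 pos [604.1  75.4  81.5] F [-0.92  0.32 -0.42] open 0.0 q [ 0.07  0.15  1.45 -0.    1.56  1.63] 
y [ 0.014 -1.     0.   ] z [-1.    -0.014  0.008] x [-0.008 -0.001 -1.   ]
sg -1 tool shift mm [ 2.5 -1.3 -2.9] turn [-0.01  0.48 -0.03]
```

View pics/w8.png

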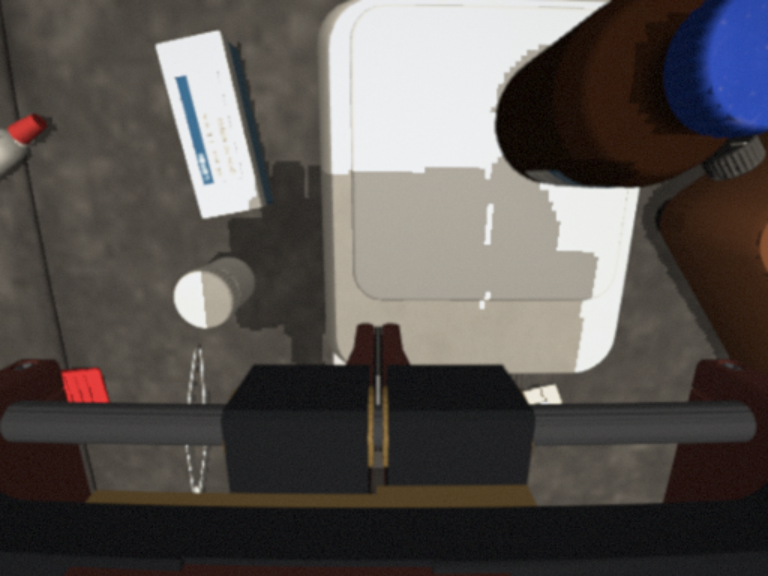

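View pics/s8.png

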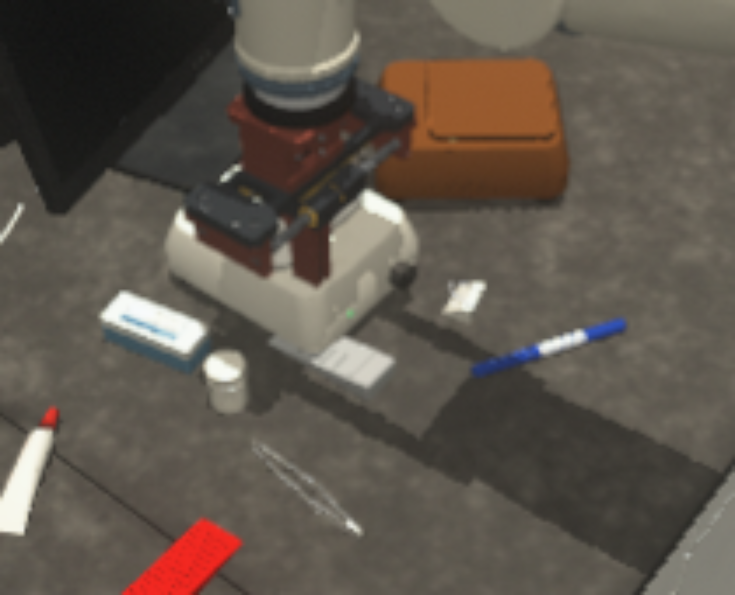

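{"api": "play_rows", "payload": {"targets": [[1,0,-0.001,-0.002,0,0.4,0],[1,0.0005,0,0,0,0,0],[1,0.0005,0,0,0,0,0],[1,0.0005,0,0,0,0,0],[1,0.0003,0,0,0,0,0],[1,0,0,0,0,0,0],[1,0,0,0,0,0,0],[1,0,0,0,0,0,0]]}}

```text
clock: 15.97
ee_pos: [0.6087, 0.0766, 0.0853]
orientation: [0.71, 0.005, -0.705, 0.005]
force: [0.8, 0.2, 0.3]
opening: 0.007
```

{"api": "play_rows", "payload": {"targets": [[1,0.0003,0,0,0,0,0],[1,0.0003,0,0,0,0,0],[1,0,0,0,0,0,0],[1,0,0,0,0,0,0],[1,0,0,0,0,0,0],[1,0,0,0,0,0,0],[1,0,0,0,0,0,0],[1,0,0,0,0,0,0]]}}

```text
clock: 16.63
ee_pos: [0.6087, 0.0767, 0.0847]
orientation: [0.71, 0.005, -0.705, 0.005]
force: [-0.5, -0.3, 0.1]
opening: 0.003
```

{"api": "play_rows", "payload": {"targets": [[1,0.001,0,0,0,-0.4,0],[1,0.001,0,0,0,0,0],[1,0.001,0,0,0,0,0],[1,0.001,0,0,0,0,0],[1,0.0005,0,0,0,0,0],[1,0,0,0,0,0,0],[1,0,0,0,0,0,0],[1,0,0,0,0,0,0]]}}

```text
clock: 17.3
ee_pos: [0.6087, 0.0767, 0.0802]
orientation: [0.707, 0.005, -0.707, 0.005]
force: [-0.3, -0.1, 0.0]
opening: 0.003
```

{"api": "play_rows", "payload": {"targets": [[1,0.0003,0,0,0,0,0],[1,0.0003,0,0,0,0,0],[1,0.0002,0,0,0,0,0],[1,0,0,0,0,0,0],[1,0,0,0,0,0,0],[1,0,0,0,0,0,0],[1,0,0,0,0,0,0],[1,0,0,0,0,0,0]]}}

```text
clock: 17.97
ee_pos: [0.6087, 0.0767, 0.0794]
orientation: [0.707, 0.005, -0.707, 0.005]
force: [-0.2, 0.0, 0.1]
opening: 0.008
```

{"api": "play_rows", "payload": {"targets": [[1,0.0002,0,0,0,0,0],[1,0.0002,0,0,0,0,0],[1,0.0002,0,0,0,0,0],[1,0,0,0,0,0,0],[1,0,0,0,0,0,0],[1,0,0,0,0,0,0],[1,0,0,0,0,0,0],[1,0,0,0,0,0,0]]}}

```text
clock: 18.63
ee_pos: [0.6087, 0.0767, 0.0793]
orientation: [0.707, 0.005, -0.707, 0.005]
force: [-2.8, 0.1, 5.3]
opening: 0.002
```

{"api": "play_rows", "payload": {"targets": [[1,0.0002,0,0,0,0,0],[1,0.0002,0,0,0,0,0],[1,0,0,0,0,0,0],[1,0,0,0,0,0,0],[1,0,0,0,0,0,0],[1,0,0,0,0,0,0],[1,0,0,0,0,0,0],[1,0,0,0,0,0,0]]}}

```text
clock: 19.3
ee_pos: [0.6088, 0.0766, 0.0793]
orientation: [0.707, 0.005, -0.707, 0.005]
force: [-3.7, -0.5, 7.1]
opening: 0.008
```

{"api": "play_rows", "payload": {"targets": [[1,0.0002,0,0.0002,0,0,0],[1,0.0002,0,0.0002,0,0,0],[1,0.0002,0,0,0,0,0],[1,0,0,0,0,0,0],[1,0,0,0,0,0,0],[1,0,0,0,0,0,0],[1,0,0,0,0,0,0],[1,0,0,0,0,0,0]]}}

```text
clock: 19.97
ee_pos: [0.6087, 0.0767, 0.0792]
orientation: [0.708, 0.005, -0.706, 0.005]
force: [-3.5, 0.2, 8.1]
opening: 0.002
```

{"api": "play_rows", "payload": {"targets": [[1,0.0003,0,0.0001,0,0,0],[1,0.0003,0,0.0001,0,0,0],[1,0,0,0,0,0,0],[1,0,0,0,0,0,0],[1,0,0,0,0,0,0],[1,0,0,0,0,0,0],[1,0,0,0,0,0,0],[1,0,0,0,0,0,0]]}}

```text
clock: 20.63
ee_pos: [0.6087, 0.0767, 0.0792]
orientation: [0.708, 0.005, -0.706, 0.005]
force: [-2.4, 0.3, 9.3]
opening: 0.005
```

{"api": "play_rows", "payload": {"targets": [[1,0.0003,0,0.0001,0,0,0],[1,0.0003,0,0.0001,0,0,0],[1,0,0,0,0,0,0],[1,0,0,0,0,0,0],[1,0,0,0,0,0,0],[1,0,0,0,0,0,0],[1,0,0,0,0,0,0],[1,0,0,0,0,0,0]]}}

```text
clock: 21.3
ee_pos: [0.6087, 0.0767, 0.0792]
orientation: [0.708, 0.005, -0.706, 0.005]
force: [-4.5, -0.6, 11.6]
opening: 0.007
```

{"api": "play_rows", "payload": {"targets": [[1,0,0,0,0,0,0],[1,0,0,0,0,0,0],[1,0,0,0,0,0,0],[1,0,0,0,0,0,0],[1,0,0,0,0,0,0],[1,0,0,0,0,0,0],[1,0,0,0,0,0,0],[1,0,0,0,0,0,0]]}}

```text
clock: 21.97
ee_pos: [0.6087, 0.0768, 0.0792]
orientation: [0.708, 0.005, -0.706, 0.005]
force: [-3.5, -1.2, 12.5]
opening: 0.006
```

{"api": "play_rows", "payload": {"targets": [[1,0,0,0,0,0,0],[1,0,0,0,0,0,0],[1,0,0,0,0,0,0],[1,0,0,0,0,0,0],[1,0,0,0,0,0,0],[1,0,0,0,0,0,0],[1,0,0,0,0,0,0],[1,-0.0005,0,0,0,0,0]]}}

```text
clock: 22.63
ee_pos: [0.6087, 0.0767, 0.0792]
orientation: [0.708, 0.005, -0.706, 0.005]
force: [-1.6, -1.1, 7.7]
opening: 0.003
```

{"api": "play_rows", "payload": {"targets": [[1,-0.001,0,0,0,0,0],[1,-0.001,0,0,0,0,0],[1,-0.004,0,0,0,0,0],[1,-0.015,0,0,0,0,0],[1,-0.03,0,0,0,0,0],[1,-0.03,0,0,0,0,0],[1,-0.03,0,0,0,0,0],[1,-0.01,0,0.02,0,0,0]]}}

```text
clock: 23.3
ee_pos: [0.5903, 0.0763, 0.202]
orientation: [0.709, 0.005, -0.705, 0.005]
force: [0.9, 0.1, 1.6]
opening: 0.003
```

{"api": "play_rows", "payload": {"targets": [[1,0,0,0.03,0,0,0],[1,0,0,0.03,0,0,0],[1,0,0,0.03,0,0,0],[1,0,0,0.03,0,0,0],[1,0,0.03,0.02,0,0,0],[1,0,0.03,0,0,0,0],[1,0,0.03,0,0,0,0],[1,0,0.03,0,0,0,0]]}}

```text
clock: 23.97
ee_pos: [0.4489, -0.0465, 0.1979]
orientation: [0.707, 0.005, -0.707, 0.005]
force: [0.3, 0.3, -0.4]
opening: 0.007
```

{"api": "play_rows", "payload": {"targets": [[1,0,0.03,0,0,0,0],[1,0,0.03,0,0,0,0],[1,0,0.03,0,0,0,0],[1,0,0.03,0,0,0,0],[1,0,0.03,0,0,0,0],[1,0,0.02,0,0,0,0],[1,0,0,0,0,0,0],[1,0,0,0,0,0,0]]}}

```text
clock: 24.63
ee_pos: [0.4515, -0.216, 0.1972]
orientation: [-0.707, -0.005, 0.708, -0.004]
force: [0.9, 0.3, 0.1]
opening: 0.006
```

Run:
```python
from h import *
st()
for c in ('top','scene'):
    p=eyes.camera(c);W=cloud(p)
    save(dict(color=cv2.resize(p['color'][100:270,170:340] if c=='top' else p['color'][120:290,140:350],None,fx=3.5,fy=3.5)),c+'9.png')
    W0=np.load(c+'0.npz')['W']
    for n,w in(('before',W0),('after',W)):
        x,y,z=w[...,0],w[...,1],w[...,2]
        m=(z>.055)&(z<.09)&(x>.57)&(x<.76)&(y>-.05)&(y<.115)
        f=(z>.02)&(z<.04)&(y>.03)&(y<.09)&(x>.565)&(x<.6)
        k=m&(x>.635)&(x<.655)&(y>-.01)&(y<.08); a=m&(x>.6)&(x<.61)&(y>.06)&(y<.085); b=m&(x>.6)&(x<.61)&(y>-.02)&(y<.01)
        print(c,n,'ctr',np.round(np.mean(w[m],0)*1000,1),'front',np.round(np.median(x[f])*1000,1),'plate z',np.median(z[k])*1000,'FL z',np.median(z[a])*1000,'FR z',np.median(z[b])*1000)
    for q in ['wedge','clip','canister','forceps','marker','carton','bottle']:
        r=spotter.find_in(p,q); print(q,[(np.round(c2w(p,d['point']),3).tolist(),round(d['score'],2)) for d in r[:2]])
```

```text
t 24.63 pos [ 451.5 -216.   197.2] F [0.87 0.34 0.07] open 0.01 q [-0.51 -0.18  1.56  0.    1.76  1.04] 
y [ 0.012 -1.    -0.001] z [-1.    -0.012  0.002] x [-0.002  0.001 -1.   ]
top before ctr [654.4  35.7  68.5] front 580.3 plate z 72.25663050201692 FL z 65.21497638350814 FR z 64.40044719072269
top after ctr [654.3  35.9  68.6] front 580.4 plate z 72.37787459999345 FL z 65.44483679516988 FR z 64.83107417323164
wedge [([0.534, 0.303, 0.008], 0.93), ([0.554, 0.086, 0.017], 0.7)]
clip [([0.533, -0.029, 0.011], 0.56)]
canister [([0.612, 0.169, 0.043], 0.45)]
forceps [([0.504, 0.193, 0.01], 0.43), ([0.453, -0.025, 0.007], 0.31)]
marker [([0.45, -0.024, 0.008], 0.79), ([0.641, 0.039, 0.068], 0.28)]
carton [([0.611, 0.165, 0.038], 0.59), ([0.559, 0.082, 0.014], 0.39)]
bottle [([0.688, 0.013, 0.133], 0.7)]
scene before ctr [650.5  47.4  67. ] front 580.3 plate z 70.50377309491618 FL z 63.42332189666866 FR z 63.348634222759884
scene after ctr [650.7  47.3  67. ] front 580.4 plate z 70.63072297590573 FL z 63.66122380156503 FR z 63.08482258973813
wedge [([0.561, 0.093, 0.009], 0.82)]
clip [([0.53, -0.022, 0.01], 0.66)]
canister [([0.61, 0.17, 0.031], 0.65), ([0.503, 0.196, 0.002], 0.45)]
forceps []
marker [([0.45, -0.022, 0.003], 0.57)]
carton [([0.687, 0.164, 0.028], 0.93), ([0.561, 0.094, 0.01], 0.36)]
bottle [([0.686, 0.027, 0.122], 0.58)]
```

View pics/top9.png

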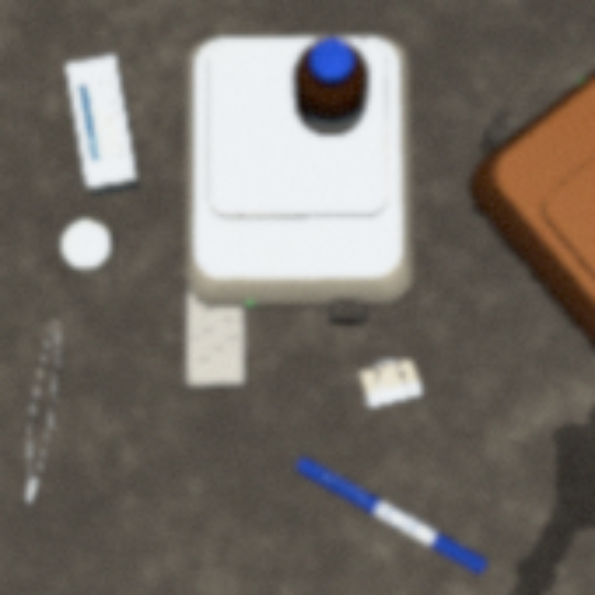

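View pics/scene9.png

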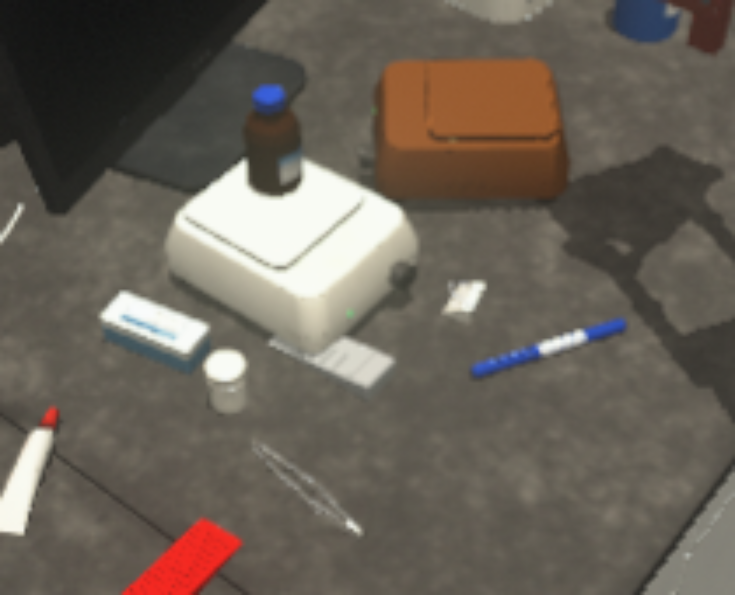

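The stirrer hasn't moved and stands level. The wedge (215,345 in the top view) is under the corner, the bottle is upright and the other things lie where they were, so I'm handing in.

```bash
python3 -c "
from h import *
print(workorder.finish_job())"
```

```text
the job is handed in; nothing more can be done
None
```

The wedge is snug under the bare foot, the corner held firm when pressed, and I handed the job in at about 25 s of the 51 s allowed.

- **Wedge:** I pushed it thin end first with closed fingertips, straightening it on the way from about 12° to about 1.5°. Contact came where predicted. I stopped when the push reached 4.8 N, then drew the fingers straight back.
- **Press:** I pressed on the corner above the foot, reading 9.3 N, then 11.6 and 12.5 N, for over a second in all. The fingertip height stayed within about 0.1 mm, so the corner no longer dips. The press also put 2–4 N sideways on the stirrer, but it did not shift.
- **Last checks:** Both cameras put the stirrer's front face at 580.3 mm before and 580.4 mm after. Corner heights changed by 0.4 mm or less, which is within camera noise. The bottle is upright and the other things are where they were.
- **Checks that disagreed:** In the last top view the network reported the carton where the canister stands. The picture and the scene camera both show the carton in its place. The forceps were missed once in the scene view, but they show unmoved in both pictures.

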